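# Angle a turning blank past the bench dog into the stop bay

## Robot

A 6-joint arm with a two-finger parallel gripper is mounted at the origin on the work surface. World frame = base frame: x ahead of the robot, y to its left, z up, the work surface at z = 0. Lengths are in m, angles in rad, forces in N, time in s.
With the tool pointing down it reaches from about 0.375 to 0.925 m from the base axis. Payload 5.7 kg.
Tool frame: the origin (TCP) lies on the centre line of the jaws, within the pads' length; the fingertips stand tcp_to_tips ahead of it and the grasp point (between the pads) lies 2 mm behind it (tcp_to_tips is the distance from the TCP to the fingertips, in m); x points along the fingers, z is the direction in which the jaws open and shut, and the axes are right-handed (so a half turn about x gives the same grasp; the last joint's range is limited). The gripper opens to 85 mm and grips with 20 to 120 N. Pads are 22 mm wide; open, the fingers measure 114 mm over their backs; the gripper's body (76 mm by 85 mm) begins 54 mm behind the grasp point. The pads swing forward as they close: fully open they stand 13 mm farther back than shut.
Start: joints at [1.094, 0.359, 1.51, -0, 1.272, -0.115], TCP at [0.212, 0.561, 0.208] pointing down, gripper open.
Joint ranges: [-2.97, 2.97], [-1.01, 2.36], [0.21, 2.38], [-0.96, 4.11], [0.2, 2.71], [-2.98, 2.98]. Speed limits (rad/s): [2.39, 2.39, 3.14, 3.14, 3.14, 3.14].

## Interface

Orientations are given as a unit quaternion [x, y, z, w].
In Python, from cell import * gives the robot as it stands.
- The arm moves only by the tool drive_tool, never from a script. Its argument "series" is one flat list of numbers, 5 for each row, row after row: the shift along the tool's x, y, z in m, then the turn about the tool's x in rad, then the opening in per cent of the stroke, from 0 (shut) to 100 (fully open). A call has 1 to 10 rows; each row is the pose to reach, as a shift and turn from the pose commanded when the call began, along the tool's axes at that moment; what a row does not reach only later rows make up. A row lasts 1/8 s, in which the tool goes at most 62.5 mm and 10.7 degrees, less where a joint would pass 70% of its speed; a pose out of reach is approached as far as the arm can. A call with a gripper value outside its range is refused whole. The fingers move at their own pace and stop on an object; the grip force is fixed at half the most. Time passes only in rows, so rows that repeat a pose let the fingers close. It gives the time, the measured TCP pose, the force and the opening at its end, in the units of the state.
- get_state(): the state, without advancing time (a new reading comes with each control period).
- get_image(name): name is "scene" or "top" or "wrist"; returns the picture (384x512x3 uint8, red, green, blue); there is no depth.
- camera_info(name): a dict with "camera_matrix" (3x3 intrinsics, pixels), "distortion" ([k1, k2, p1, p2, k3] as OpenCV has them; the pictures are not rectified), "R" (3x3) and "t" (3): a world point X has camera coordinates R X + t. Camera axes: x right, y down, z forward; pixel columns grow to the right and rows downward; lengths in m; the calibration is good to about 2 mm. A picture is of the moment at which its call begins: read the wrist's pose just before it. camera_info takes no time and is no camera call; for the wrist camera it gives the pose at the moment of the call.
- job_done(): hands the job in, once; it reports no verdict.
Trained networks look in the newest picture that a camera, given by its name, has taken for a name from the list of things; names that differ only in an ending like _2 or _b are one class to them, and where a whole thing is asked for, a point or a joint stands for the part that bears it (a point fixed in the world has none). Each returns a list of dicts, best first, with "score" (0 to 1); they miss things now and then, are a little off and sometimes report something else, mostly with a low value. They report only what shows in the picture. A call takes as long as a camera call. They do not tell look-alikes from the thing itself.
- recognise(target, camera): "uv" ([column, row] in pixels, amid what is visible of it).
- landmark_of(target, camera): "uv" ([column, row] in pixels: a listed point, or the origin of a listed thing).
The state is a dict: "time": time; "joints": joint angles; "joint_vel": joint speeds; "joint_torque": joint torques, N m; "tool_pos": TCP position; "ee_rot": TCP orientation; "ft_force": force on the tool from outside, world axes, zero at the start; "ft_torque": the same for the moment, N m; "grip_width": opening from 0.0 (shut) to 1.0 (fully open).
Only numpy, scipy, OpenCV 4.12 (cv2) and the standard library are available. Lean on these libraries where they do the work, as an engineer would, in place of code of your own. Each camera call takes 0.05 s, during which the arm holds its last target.

## Task

Push the long square wooden blank past the steel post and into the bay between the two plywood fences, until its end is fully home against the red stop. It will need a push at one end and then at the other to angle it round the post; keep it flat on the bench, never lift it, and leave the bottle, the jar and the cup where they are. Finish with the hand clear.

Things in the scene. Friction and masses are not known exactly. Their poses are not given: they have to be found in the camera images.
- bay: Fixed bay on the bare bench. Origin: on the bench, middle of the open mouth; x runs level into the bay, y across, z up. Two plywood fences, 140 long (x 0 to 140), 18 thick, 30 high, at y -48 to -30 and +30 to +48: the bay is 60 wide inside. The red stop, 40 high, closes the far end, its inner face at x = 140.
- post: Fixed upright round steel post (bench dog) with a blue band, 24 diameter, 55 high, origin at its foot on the bench. It stands 45 to 75 in front of the bay's mouth (bay x negative), on the bay's +y side, with its axis 38 to 46 off the bay's centre line.
- blank: Loose square wooden blank, 220 long (its x axis), 32 wide and high, both ends waxed green and alike (either may go in first), about 0.16 kg, slides at 1 to 3 N. Origin: middle of its underside. Starts flat in front of the bay, farther out than the post, on the +y side, its end nearer the bay swung off to +y. At home its origin is at bay x = 30 and 80 mm stick out of the mouth beside the post.
- glue: Loose white glue bottle with orange cap, 56 diameter, 150 high, origin at the middle of its underside. Not to be disturbed.
- wax: Loose amber jar, 68 diameter, 55 high, origin at the middle of its underside. Not to be disturbed.
- cup: Loose turned dark wooden cup, 72 diameter, 70 high, origin at the middle of its underside. Not to be disturbed.
Not all that is in view belongs to the job. There is more than one size of the bay; the job needs the smaller. Several things look just like the blank: the one meant starts nearest to the robot's base.

How it is judged:
At the end, for the whole second after the job is handed in: The blank lies flat and at rest between the fences, along the bay (within 0.16 rad, the play between the fences), its inner end within 6 mm of the red stop (x of blank in the frame of bay between 0.024 and 0.036 m and y of blank in the frame of bay between -0.02 and 0.02 m and angle between the x axis of blank and the x axis of bay, either way round below 0.16 rad and height (world z) of blank below 0.004 m and linear speed of blank below 0.01 m/s); the robot touches nothing.
It fails at once if the blank is lifted off the bench (over 6 mm) or tipped (height (world z) of blank above 0.006 m or angle between blank's own z axis and vertical above 0.15 rad).
It fails at once if the glue bottle is disturbed (moved over 15 mm) (distance of glue from where it was at the start of the episode above 0.015 m).
It fails at once if the jar is disturbed (moved over 15 mm) (distance of wax from where it was at the start of the episode above 0.015 m).
It fails at once if the cup is disturbed (moved over 15 mm) (distance of cup from where it was at the start of the episode above 0.015 m).
It also fails if it takes over 54 s, if anything falls off the work surface, if the arm or the gripper's body presses on something with over 40 N, if the wrist force passes 120 N, or if a joint passes its speed limit or range.

## Working session

There is one attempt and no reset: what is moved stays moved. The work goes in short steps, Python scripts to look and compute and a tool call to move; the robot and the scene stay as the last step left them, time stands still between calls to the robot, and variables do not carry over. Pictures are saved under pics/ and viewed, and the job is handed in when it is done.

Besides the shell and the picture viewer there is one more tool, called after ">>>" as a command line: name --argument value ..., lists and objects as JSON in quotes. drive_tool: Moves the arm, as the interface text tells. Its arguments: {"type":"object","properties":{"series":{"type":"array","items":{"type":"number"}}},"required":["series"]}

```bash
ls; mkdir -p pics
python3 - <<'E'
from cell import *
import cv2
s=get_state(); print(s)
for n in("top","scene"):
    im=get_image(n); cv2.imwrite(f"pics/{n}0.png",im[:,:,::-1]); print(n,camera_info(n))
E
```

```text
pics
{'time': 0.0, 'joints': array([ 1.09390235e+00,  3.59517536e-01,  1.51147213e+00, -1.74724577e-05,
        1.27249029e+00, -1.15112607e-01]), 'joint_vel': array([-0.00013514, -0.00073   ,  0.00097193,  0.00104344, -0.0007837 ,
        0.00188405]), 'joint_torque': array([-1.61798333e-03, -5.27579606e+01, -2.78631574e+01, -3.66502127e-04,
        1.29170009e-02,  2.49761871e-05]), 'tool_pos': array([0.21204145, 0.56048805, 0.20753106]), 'ee_rot': array([-0.40220923,  0.58237969,  0.40157146,  0.58120736]), 'ft_force': array([-0.77764925, -0.17033638, -0.75066013]), 'ft_torque': array([ 0.00781458, -0.04358761, -0.02832105]), 'grip_width': 1.0010623070536115}
top {'camera_matrix': array([[467.72356032,   0.        , 253.60370118],
       [  0.        , 467.72356032, 180.53329461],
       [  0.        ,   0.        ,   1.        ]]), 'distortion': array([-0.16968008,  0.        ,  0.        ,  0.        ,  0.        ]), 'R': array([[ 0.02666046, -0.99956856,  0.01232547],
       [-0.98286331, -0.02846065, -0.18212555],
       [ 0.18239776, -0.0072587 , -0.98319803]]), 't': array([-0.05502131,  0.48881314,  1.0166213 ])}
scene {'camera_matrix': array([[364.65909204,   0.        , 252.65462364],
       [  0.        , 364.65909204, 191.75006268],
       [  0.        ,   0.        ,   1.        ]]), 'distortion': array([-0.0713447,  0.       ,  0.       ,  0.       ,  0.       ]), 'R': array([[ 0.34089197,  0.94009943,  0.00239275],
       [ 0.56936178, -0.20443114, -0.7962632 ],
       [-0.74807742,  0.27280207, -0.60494562]]), 't': array([-0.14634076, -0.23266734,  1.24132961])}
```

View pics/top0.png

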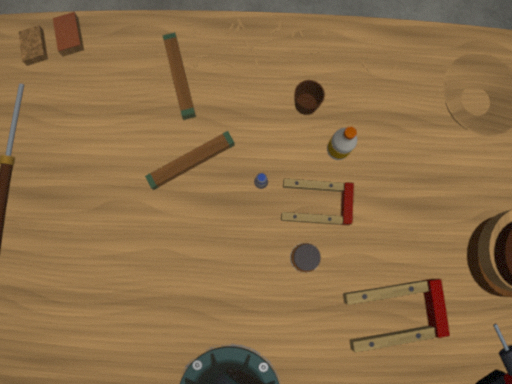

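View pics/scene0.png

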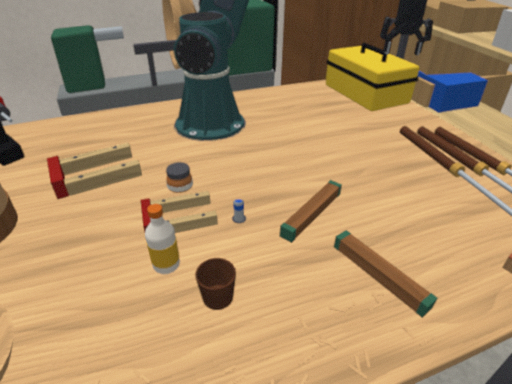

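The top view shows the small bay at about (315,202), with its mouth facing left. The post is at (261,181), the nearer blank runs from (152,181) to (230,138), the jar is at (306,257), the bottle at (344,142) and the cup at (309,97). I'll zoom in for exact corners.

Run:
```python
import cv2
im=cv2.imread("pics/top0.png")
cv2.imwrite("pics/cA.png",cv2.resize(im[120:240,140:270],None,fx=6,fy=5,interpolation=cv2.INTER_CUBIC)[:600])
cv2.imwrite("pics/cB.png",cv2.resize(im[165:240,250:365],None,fx=6,fy=6,interpolation=cv2.INTER_CUBIC))
```

```text
(no output)
```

View pics/cA.png

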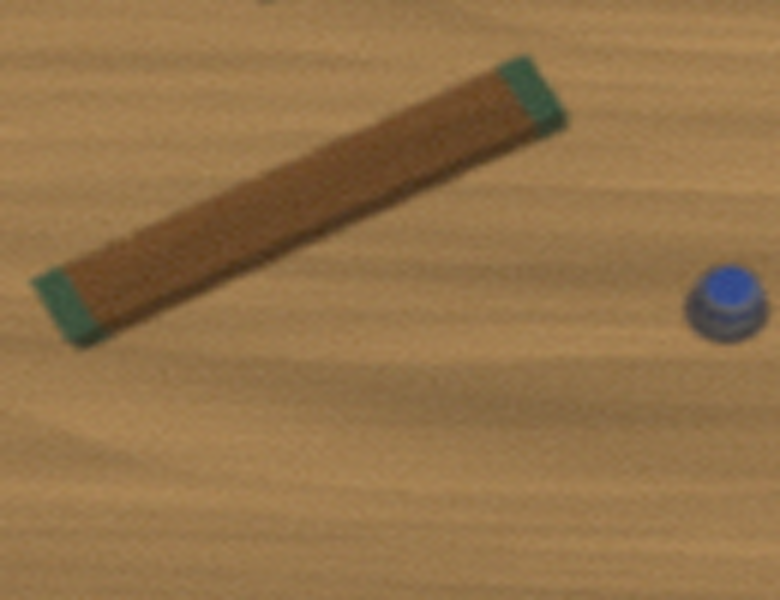

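View pics/cB.png

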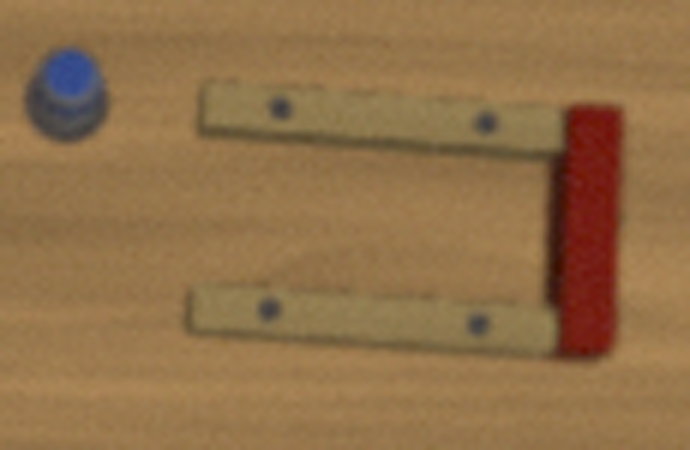

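```bash
cat > h.py <<'E'
import numpy as np, cv2
from cell import *
def bp(cam,uv,z):
    K,d,R,t=[np.array(cam[k]) for k in("camera_matrix","distortion","R","t")]
    p=cv2.undistortPoints(np.array(uv,float).reshape(-1,1,2),K,d).reshape(-1,2)
    r=np.c_[p,np.ones(len(p))]@R; C=-R.T@t
    return C+r*((z-C[2])/r[:,2])[:,None]
def pj(cam,X):
    K,d,R,t=[np.array(cam[k]) for k in("camera_matrix","distortion","R","t")]
    return cv2.projectPoints(np.array(X,float).reshape(-1,1,3),cv2.Rodrigues(R)[0],t,K,d)[0].reshape(-1,2)
E
python3 - <<'E'
from h import *
np.set_printoptions(precision=4,suppress=True)
c=camera_info("top")
A=lambda P:np.array([[140+x/6-.4,120+y/5-.4] for x,y in P])
B=lambda P:np.array([[250+x/6-.4,165+y/6-.4] for x,y in P])
b=bp(c,A([(30,280),(526,55),(567,114),(78,340)]),.032);print("blank",b[:,:2],np.linalg.norm(b-np.roll(b,-1,0),axis=1),b.mean(0))
d=(b[1]+b[2]-b[0]-b[3]);print("ang",np.arctan2(d[1],d[0]))
f=bp(c,B([(203,82),(199,131),(194,286),(188,330),(557,154),(558,307),(568,107),(556,352)]),.03);print("fence",f[:,:2])
print("stop top",bp(c,B([(568,105),(560,354)]),.04)[:,:2])
print("post top",bp(c,np.vstack([B([(72,72)]),A([(731,287)])]),.055)[:,:2], "foot", bp(c,B([(66,112)]),0)[:,:2])
for n in("glue","wax","cup"): 
    for r in landmark_of(n,"top")[:2]: print(n,r["score"],r["uv"],bp(c,[r["uv"]],0)[0])
E
```

```text
blank [[0.4969 0.2114]
 [0.6101 0.0235]
 [0.5819 0.0065]
 [0.4693 0.1908]] [0.2194 0.033  0.216  0.0345] [0.5395 0.1081 0.032 ]
ang -1.0256627710646573
fence [[ 0.5003 -0.1102]
 [ 0.4811 -0.109 ]
 [ 0.4213 -0.108 ]
 [ 0.4045 -0.1061]
 [ 0.476  -0.2477]
 [ 0.4167 -0.2478]
 [ 0.4946 -0.2521]
 [ 0.3995 -0.2469]]
stop top [[ 0.4935 -0.2501]
 [ 0.3978 -0.2464]]
post top [[ 0.4979 -0.0591]
 [ 0.4969 -0.0588]] foot [[ 0.4924 -0.0585]]
glue 0.61 [336.7, 148.3] [ 0.5837 -0.2407  0.    ]
wax 0.77 [307.3, 259.4] [ 0.3164 -0.171   0.    ]
cup 0.94 [305.2, 102.6] [ 0.6975 -0.1637  0.    ]
```

Run:
```python
from h import *
import cell
from scipy.spatial.transform import Rotation as Ro
np.set_printoptions(precision=4,suppress=True)
print([n for n in dir(cell) if n[0]!='_'], getattr(cell,'tcp_to_tips',None))
s=get_state();print(Ro.from_quat(s["ee_rot"]).as_matrix(), s["time"])
print([k for k in vars(cell) if 'tip' in k])
cv2.imwrite("pics/w0.png",get_image("wrist")[:,:,::-1])
```

```text
['MotionError', 'camera_info', 'get_image', 'get_state', 'job_done', 'landmark_of', 'recognise', 'tcp_to_tips'] 0.017
[[-0.0004 -0.9353  0.354 ]
 [-0.0009  0.354   0.9353]
 [-1.      0.0001 -0.001 ]] 0.25
['tcp_to_tips']
```

View pics/w0.png

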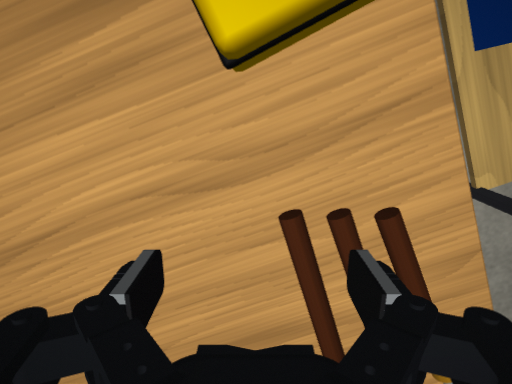

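>>> drive_tool --series '[-0.056, 0, -0.029, -0.1, 100, -0.112, 0, -0.058, -0.2, 100, -0.166, 0, -0.087, -0.3, 100, 0.05, -0.556, -0.292, -0.326, 100, 0.05, -0.556, -0.292, -0.326, 100, 0.05, -0.556, -0.292, -0.326, 100, 0.05, -0.556, -0.292, -0.326, 100, 0.05, -0.556, -0.292, -0.326, 100, 0.05, -0.556, -0.292, -0.326, 100, 0.05, -0.556, -0.292, -0.326, 100]'

```text
time: 1.55
tool_pos: [0.4933, 0.2088, 0.2241]
ee_rot: [-0.491, 0.509, 0.491, 0.509]
ft_force: [0.7, 1.3, 0.3]
grip_width: 0.997
```

>>> drive_tool --series '[0.06, -0.07, -0.057, 0, 100, 0.12, -0.139, -0.113, 0, 100, 0.12, -0.139, -0.113, 0, 100, 0.12, -0.139, -0.113, 0, 100, 0.12, -0.139, -0.113, 0, 100, 0.12, -0.139, -0.113, 0, 100]'

```text
time: 2.3
tool_pos: [0.6262, 0.0934, 0.1054]
ee_rot: [-0.491, 0.509, 0.491, 0.509]
ft_force: [-0.5, 0.1, -0.2]
grip_width: 0.998
```

```bash
cat >> h.py <<'E'
from scipy.spatial.transform import Rotation as Ro
np.set_printoptions(precision=4,suppress=True)
def snap(tag,names=("top","scene")):
    for n in names: cv2.imwrite(f"pics/{n}{tag}.png",cv2.resize(get_image(n)[:,:,::-1],None,fx=1.5,fy=1.5))
def st():
    s=get_state(); m=Ro.from_quat(s["ee_rot"]).as_matrix(); print(s["time"],s["tool_pos"],"z ang",np.arctan2(m[1,2],m[0,2]),"F",s["ft_force"])
O=np.array([.4515,-.1083]); X=np.array([-.035,-.9994]); Y=np.array([.9994,-.035])
bay=lambda p:((np.array(p)[...,:2]-O)@X,(np.array(p)[...,:2]-O)@Y)
E
python3 - <<'E'
from h import *
st(); snap("1"); print(bay(get_state()["tool_pos"]), bp(camera_info("top"),[[188,118]],.02))
E
```

```text
2.3 [0.6262 0.0934 0.1054] z ang 1.5355486114069394 F [-0.5256  0.107  -0.2203]
(np.float64(-0.20796880930103653), np.float64(0.1677055137713739)) [[0.6426 0.1196 0.02  ]]
```

View pics/top1.png

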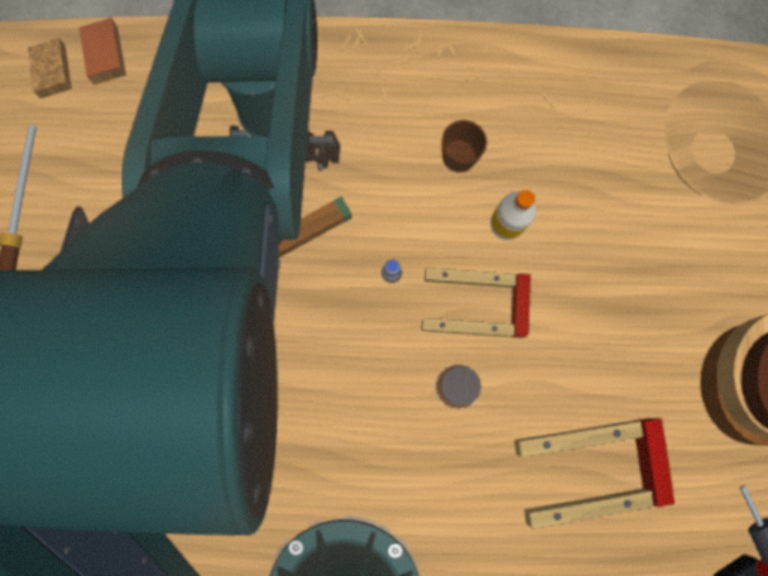

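View pics/scene1.png

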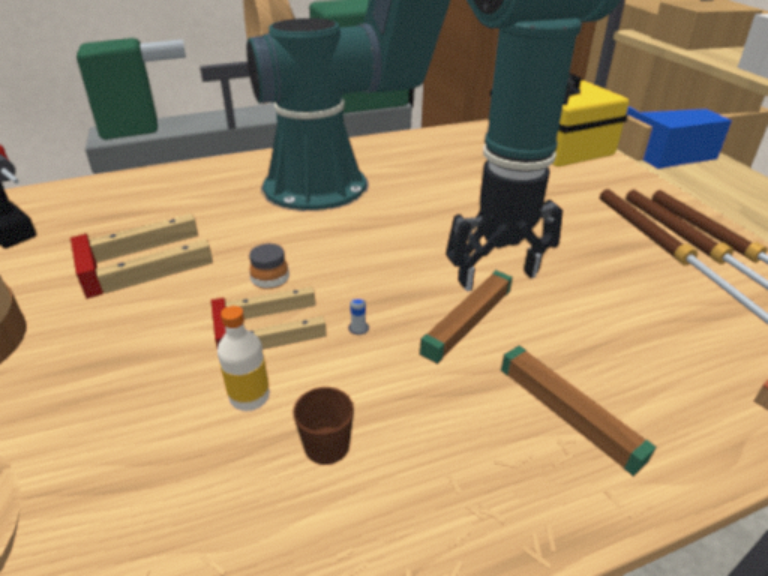

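>>> drive_tool --series '[0.0, 0.016, 0, 0, 40, 0.0, 0.016, 0, 0, 40, 0.03, 0.016, 0, 0, 40, 0.06, 0.016, 0, 0, 40, 0.068, 0.016, 0, 0, 40, 0.073, 0.016, 0, 0, 40, 0.077, 0.016, 0, 0, 40, 0.077, 0.016, 0, 0, 40]'

```text
time: 3.4
tool_pos: [0.6112, 0.0929, 0.0281]
ee_rot: [-0.491, 0.509, 0.491, 0.509]
ft_force: [0.2, 0.0, -0.9]
grip_width: 0.398
```

Run:
```python
from h import *
st(); snap("2",("scene","wrist")); print(bay(get_state()["tool_pos"]))
```

```text
3.4 [0.6112 0.0929 0.0281] z ang 1.5349822013243406 F [ 0.2164  0.0403 -0.9341]
(np.float64(-0.20670080863106674), np.float64(0.15267569754122978))
```

View pics/scene2.png

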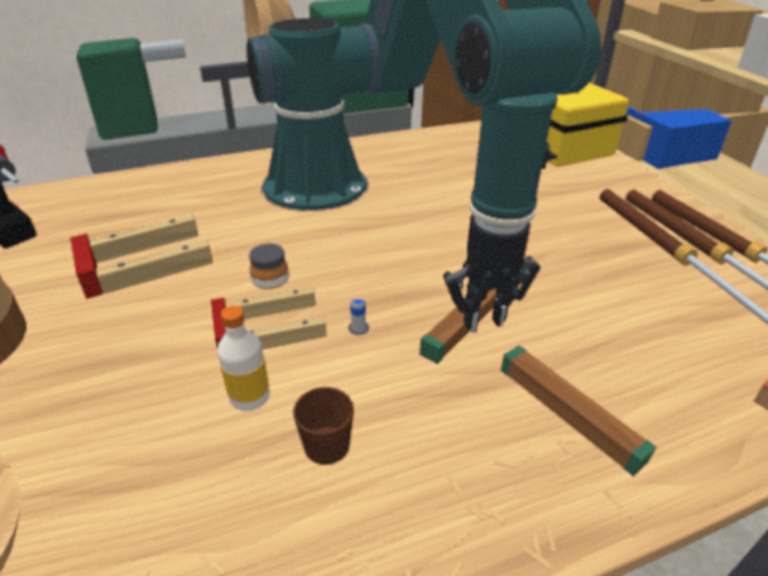

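View pics/wrist2.png

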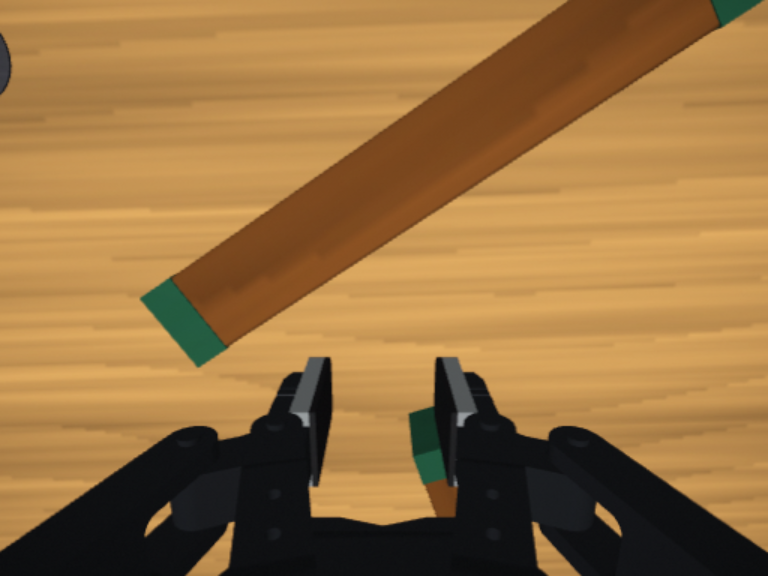

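>>> drive_tool --series '[0.003, 0, 0, 0, 40, 0.006, 0, 0, 0, 40, 0.006, 0, 0, 0, 40, 0.006, 0.008, 0, 0, 40, 0.006, 0.016, 0, 0, 40, 0.006, 0.024, 0, 0, 40, 0.006, 0.032, 0, 0, 40, 0.006, 0.04, 0, 0, 40, 0.006, 0.048, 0, 0, 40]'

```text
time: 4.62
tool_pos: [0.5623, 0.0947, 0.0216]
ee_rot: [-0.491, 0.509, 0.491, 0.509]
ft_force: [0.2, -0.4, 0.4]
grip_width: 0.4
```

Run:
```python
from h import *
st(); snap("3",("scene","wrist")); print(bay(get_state()["tool_pos"]))
```

```text
4.625 [0.5623 0.0947 0.0216] z ang 1.5349902228503518 F [ 0.2387 -0.4092  0.4124]
(np.float64(-0.20671289492201567), np.float64(0.10276032855315673))
```

View pics/wrist3.png

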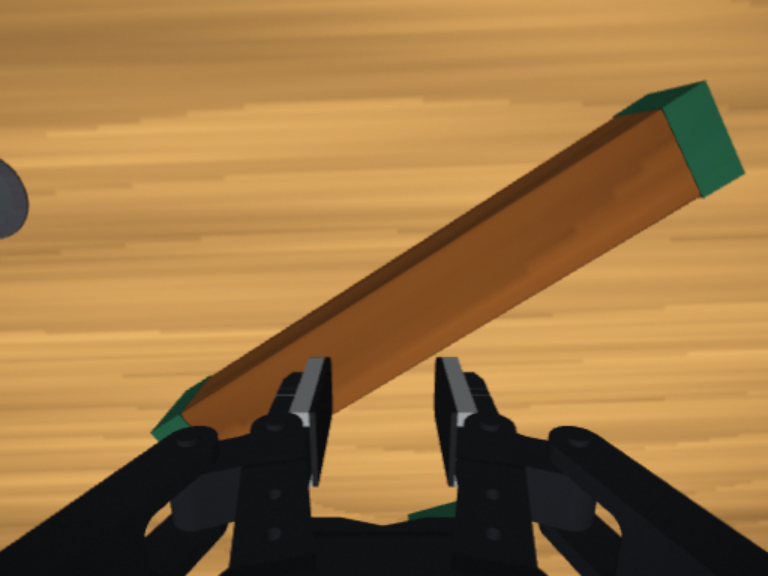

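>>> drive_tool --series '[0, 0.008, 0, 0, 40, 0, 0.016, 0, 0, 40, 0, 0.024, 0, 0, 40, 0, 0.032, 0, 0, 40]'

```text
time: 5.22
tool_pos: [0.5302, 0.0958, 0.0216]
ee_rot: [-0.491, 0.509, 0.491, 0.509]
ft_force: [-0.5, -0.3, 0.6]
grip_width: 0.398
```

Run:
```python
from h import *
st(); snap("4",("scene","wrist")); print(bay(get_state()["tool_pos"]))
```

```text
5.225 [0.5302 0.0958 0.0216] z ang 1.5350252308767245 F [-0.5408 -0.265   0.6185]
(np.float64(-0.20670411228051472), np.float64(0.07058436756199843))
```

View pics/wrist4.png

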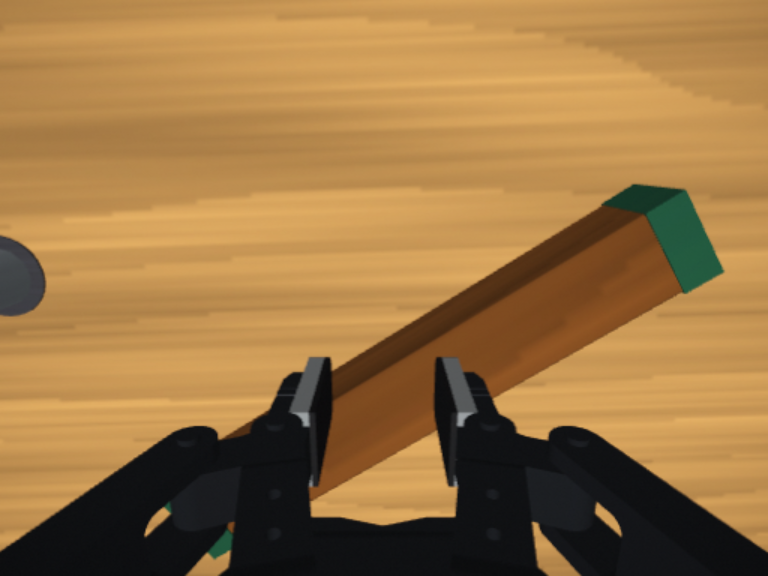

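View pics/scene4.png

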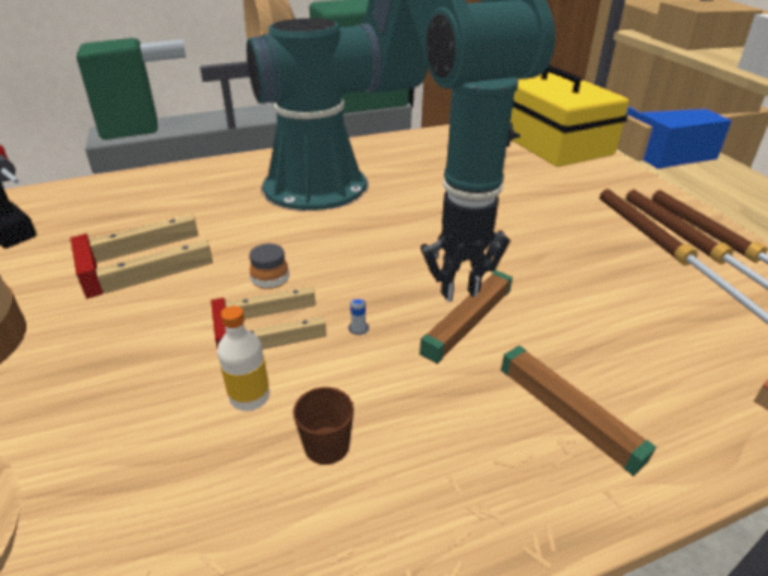

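Run:
```python
from h import *
c=camera_info("scene")
p=get_state()["tool_pos"]
print("tip",1.5*pj(c,[p-[0,0,.017],p]))
b=np.array([[.4969,.2114],[.6101,.0235],[.5819,.0065],[.4693,.1908]])
print(1.5*pj(c,np.c_[b,np.full(4,.032)]))
w=camera_info("wrist"); print("wrist tip",1.5*pj(w,[p-[0,0,.017],p])); print(1.5*pj(w,np.c_[b,np.full(4,.032)]))
print([r for r in landmark_of("blank","scene")], 1.5*pj(c,[[.5395,.1081,0]]))
im=get_image("scene"); cv2.imwrite("pics/z4.png",cv2.resize(im[150:250,260:370,::-1],None,fx=6,fy=6,interpolation=cv2.INTER_CUBIC))
```

```text
tip [[457.0188 316.2687]
 [457.9842 308.0032]]
[[512.072  276.5582]
 [438.2626 347.3368]
 [419.3272 337.4126]
 [493.0498 269.9309]]
wrist tip [[383.4244 337.006 ]
 [383.4972 353.5131]]
[[723.0341 266.6593]
 [213.8804 551.9397]
 [161.0065 495.4679]
 [672.8551 185.0357]]
[{'uv': [381.7, 277.4], 'score': 0.88}] [[466.5922 320.6087]]
```

View pics/z4.png

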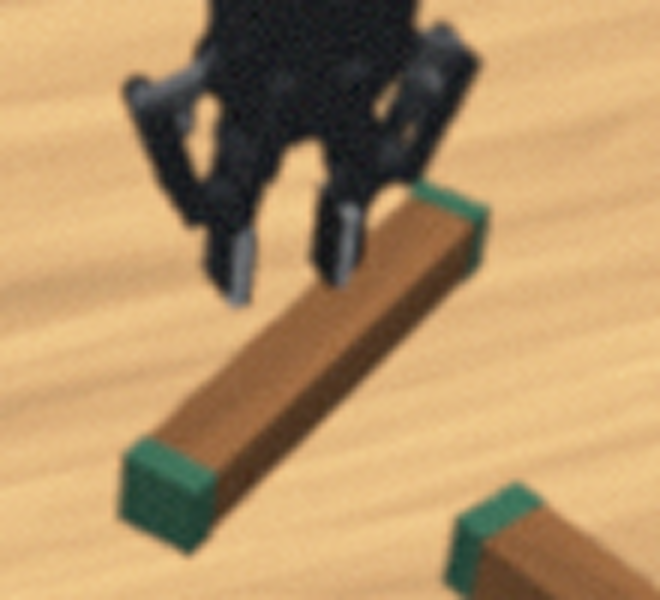

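```bash
python3 - <<'E'
from h import *
w=camera_info("wrist"); p=get_state()["tool_pos"]; K=w["camera_matrix"];R=np.array(w["R"]);t=np.array(w["t"]); print(K[0,0],w["distortion"],R,"cam",-R.T@t,p)
m=Ro.from_quat(get_state()["ee_rot"]).as_matrix()
for off in (-.03,-.015,0,.017): # tool x
  print(off,[ (1.5*pj(w,[p+m@np.array([off,y,z])])[0]).round(0) for y in(-.011,.011) for z in (-.017,.017)])
E
python3 - <<'E'
import cv2
im=cv2.imread("pics/wrist4.png"); cv2.imwrite("pics/wz4.png",cv2.resize(im[330:520,250:500],None,fx=3,fy=3))
E
```

```text
312.92283476793745 [0.006 0.    0.    0.    0.   ] [[ 0.0352  0.9994 -0.    ]
 [ 0.9578 -0.0337  0.2855]
 [ 0.2853 -0.0101 -0.9584]] cam [0.4582 0.098  0.1869] [0.5309 0.0958 0.0216]
-0.03 [array([332., 422.]), array([436., 422.]), array([330., 360.]), array([438., 360.])]
-0.015 [array([336., 399.]), array([431., 399.]), array([334., 342.]), array([433., 342.])]
0 [array([340., 380.]), array([427., 380.]), array([338., 326.]), array([429., 326.])]
0.017 [array([343., 361.]), array([424., 361.]), array([342., 312.]), array([425., 312.])]
```

View pics/wz4.png

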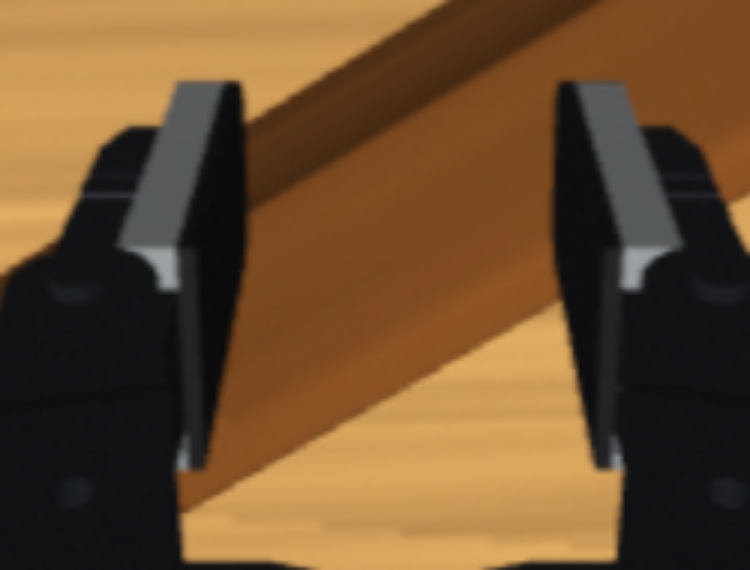

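The forks passed over the blank without touching it, and both cameras show the tips well above where the tool reading puts them. I'll back off along the same path, lower the hand, and measure the tips directly.

>>> drive_tool --series '[0, -0.04, 0, 0, 40, 0, -0.082, 0, 0, 40, 0, -0.082, 0, 0, 40, 0.005, -0.082, 0, 0, 40, 0.01, -0.082, 0, 0, 40, 0.01, -0.082, 0, 0, 40]'

```text
time: 6.18
tool_pos: [0.6111, 0.0929, 0.0108]
ee_rot: [-0.49, 0.509, 0.492, 0.508]
ft_force: [0.3, -0.1, -0.2]
grip_width: 0.4
```

Run:
```python
from h import *
st(); c=camera_info("scene"); p=get_state()["tool_pos"]
print("tcp, tip.017 crop6", (pj(c,[p,p-[0,0,.017]])-[270,160])*6)
im=get_image("scene"); cv2.imwrite("pics/z5.png",cv2.resize(im[160:250,270:370,::-1],None,fx=6,fy=6,interpolation=cv2.INTER_CUBIC))
```

```text
6.175 [0.6111 0.0929 0.0108] z ang 1.5351806917867559 F [ 0.2725 -0.0502 -0.235 ]
tcp, tip.017 crop6 [[301.4997 428.6854]
 [296.1853 461.9174]]
```

View pics/z5.png

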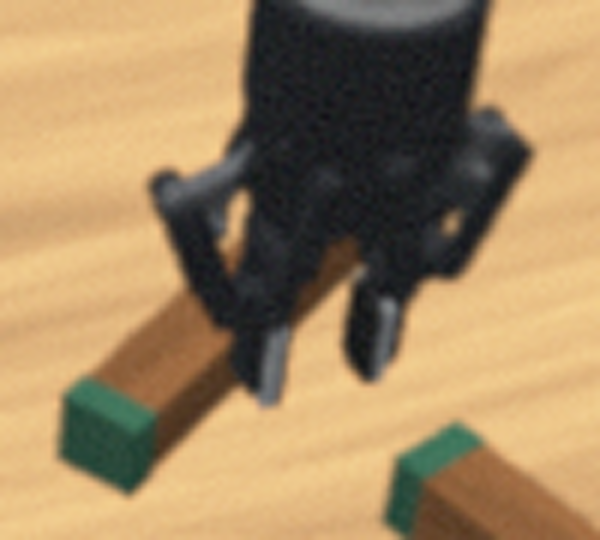

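>>> drive_tool --series '[0.004, 0, 0, 0, 40, 0.008, 0, 0, 0, 40, 0.012, 0, 0, 0, 40, 0.014, 0, 0, 0, 40, 0.014, 0, 0, 0, 40]'

```text
time: 6.85
tool_pos: [0.6126, 0.0928, -0.0027]
ee_rot: [-0.491, 0.509, 0.491, 0.509]
ft_force: [0.5, 0.6, 0.3]
grip_width: 0.402
```

Run:
```python
from h import *
st(); c=camera_info("scene"); p=get_state()["tool_pos"]
print("tcp crop6", (pj(c,[p,[p[0],p[1],0]])-[270,160])*6)
im=get_image("scene"); cv2.imwrite("pics/z6.png",cv2.resize(im[160:250,270:370,::-1],None,fx=6,fy=6,interpolation=cv2.INTER_CUBIC))
snap("6",("wrist",))
```

```text
6.85 [ 0.6126  0.0928 -0.0027] z ang 1.5349986323436293 F [0.4629 0.5651 0.2756]
tcp crop6 [[299.0259 457.8179]
 [299.8667 452.5923]]
```

View pics/z6.png

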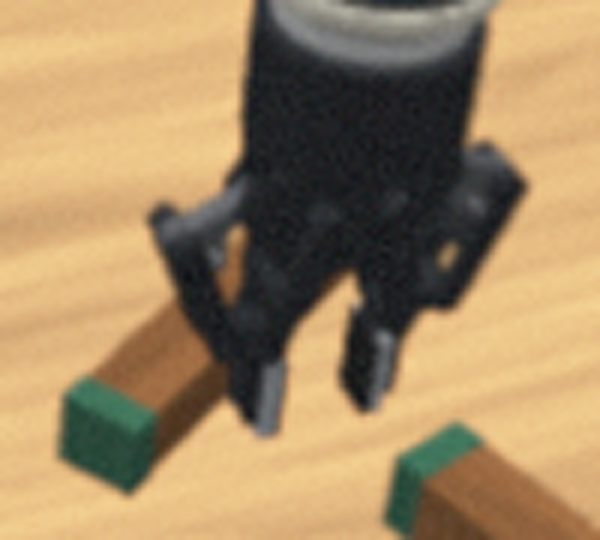

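View pics/wrist6.png

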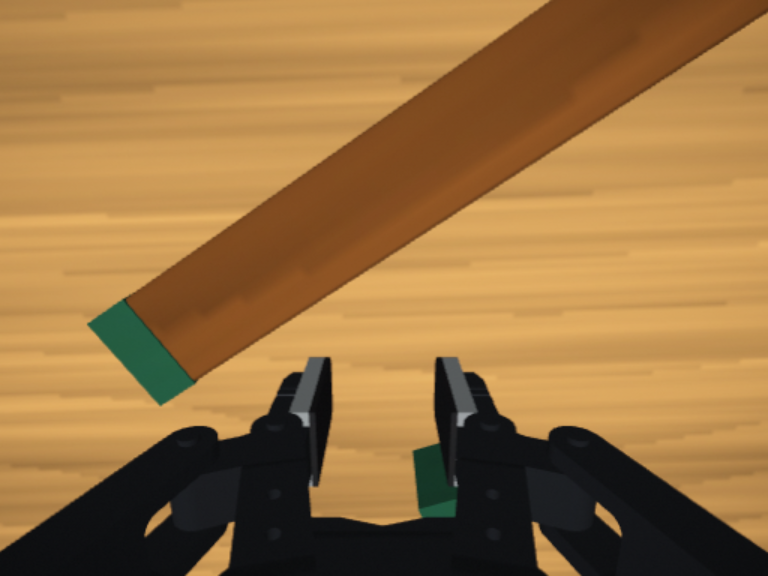

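>>> drive_tool --series '[0.003, 0, 0, 0, 40, 0.006, 0, 0, 0, 40, 0.009, 0, 0, 0, 40, 0.009, 0, 0, 0, 40]'

```text
time: 7.45
tool_pos: [0.6125, 0.0928, -0.0118]
ee_rot: [-0.491, 0.509, 0.491, 0.509]
ft_force: [0.2, -0.1, -0.8]
grip_width: 0.401
```

Run:
```python
from h import *
st(); c=camera_info("scene"); p=get_state()["tool_pos"]
m=Ro.from_quat(get_state()["ee_rot"]).as_matrix()
print("foot crop6", (pj(c,[[p[0],p[1],0],[p[0]+.011,p[1],0]])-[270,160])*6)
im=get_image("scene"); cv2.imwrite("pics/z7.png",cv2.resize(im[160:250,270:370,::-1],None,fx=6,fy=6,interpolation=cv2.INTER_CUBIC))
```

```text
7.45 [ 0.6125  0.0928 -0.0118] z ang 1.5349895986191673 F [ 0.1878 -0.1094 -0.8015]
foot crop6 [[299.6627 452.3607]
 [313.8895 472.0225]]
```

View pics/z7.png

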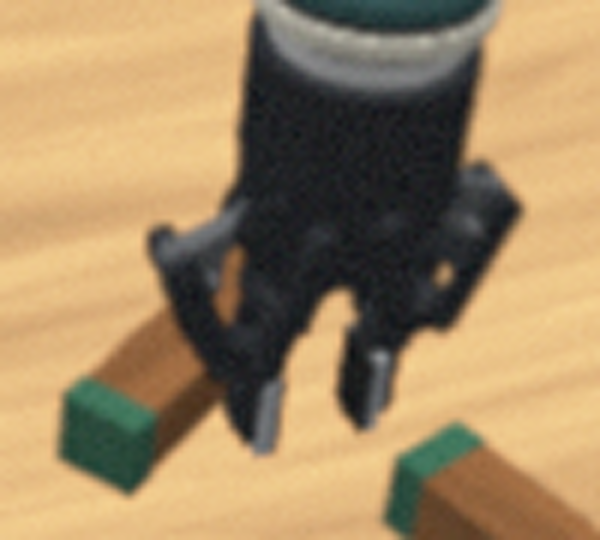

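>>> drive_tool --series '[0.004, 0, 0, 0, 40, 0.007, 0, 0, 0, 40, 0.007, 0.0, 0, 0, 40, 0.007, 0.008, 0, 0, 40, 0.007, 0.016, 0, 0, 40, 0.007, 0.024, 0, 0, 40, 0.007, 0.032, 0, 0, 40, 0.007, 0.04, 0, 0, 40]'

```text
time: 8.5
tool_pos: [0.5724, 0.0943, -0.0183]
ee_rot: [-0.491, 0.509, 0.491, 0.509]
ft_force: [0.1, -0.2, -0.1]
grip_width: 0.401
```

Run:
```python
from h import *
st(); snap("8",("scene","wrist")); print(bay(get_state()["tool_pos"]))
```

```text
8.5 [ 0.5724  0.0943 -0.0183] z ang 1.535075188865096 F [ 0.1497 -0.1826 -0.0671]
(np.float64(-0.20670073349815957), np.float64(0.11265878066587538))
```

View pics/scene8.png

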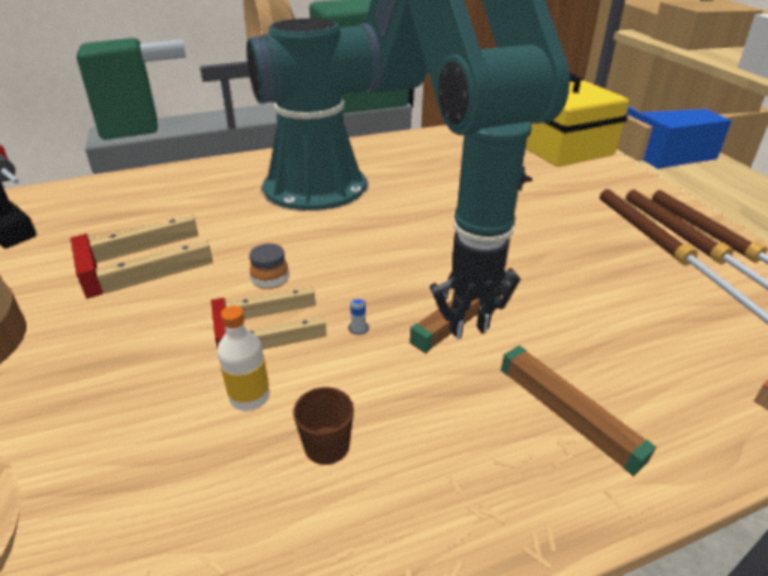

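View pics/wrist8.png

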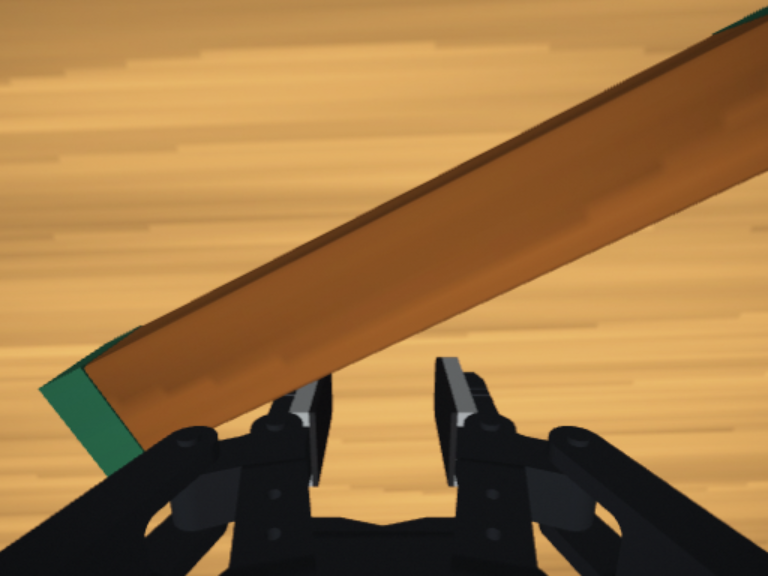

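The blank is turning now. I'll keep going.

>>> drive_tool --series '[0, 0.007, 0, 0, 40, 0, 0.014, 0, 0, 40, 0, 0.021, 0, 0, 40, 0, 0.028, 0, 0, 40, 0, 0.035, 0, 0, 40]'

```text
time: 9.22
tool_pos: [0.5373, 0.0955, -0.0184]
ee_rot: [-0.491, 0.509, 0.491, 0.509]
ft_force: [0.8, 0.4, 0.6]
grip_width: 0.397
```

Run:
```python
from h import *
st(); snap("9",("scene","wrist")); print(bay(get_state()["tool_pos"]))
```

```text
9.225 [ 0.5373  0.0955 -0.0184] z ang 1.5350488237957551 F [0.8255 0.3725 0.6419]
(np.float64(-0.20670787489910655), np.float64(0.0776896009717307))
```

View pics/scene9.png

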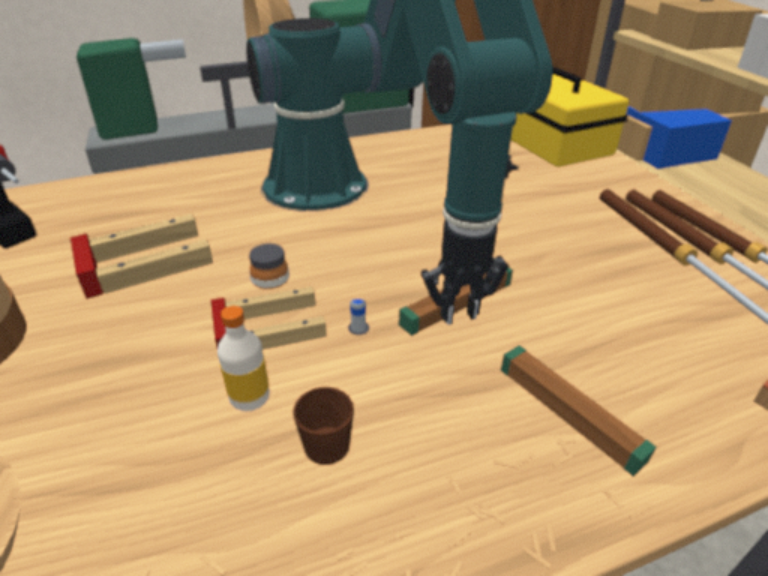

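View pics/wrist9.png

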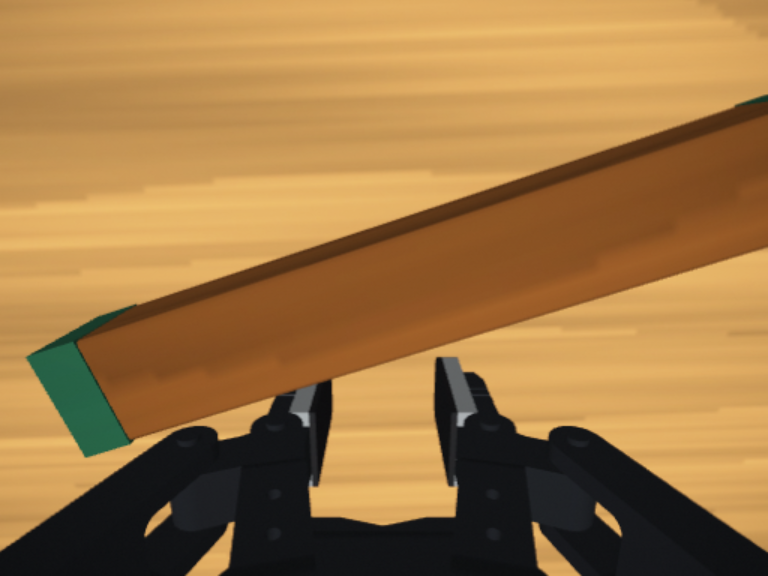

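>>> drive_tool --series '[0, 0.007, 0, 0, 40, 0, 0.014, 0, 0, 40, 0, 0.021, 0, 0, 40, 0, 0.028, 0, 0, 40, 0, 0.034, 0, 0, 40, 0, 0.04, 0, 0, 40]'

```text
time: 10.07
tool_pos: [0.4976, 0.097, -0.0184]
ee_rot: [-0.491, 0.509, 0.491, 0.509]
ft_force: [1.0, -0.1, 0.2]
grip_width: 0.402
```

Run:
```python
from h import *
st(); snap("10",("scene","wrist")); print(bay(get_state()["tool_pos"]))
```

```text
10.075 [ 0.4976  0.097  -0.0184] z ang 1.5350004660367487 F [ 0.977  -0.1155  0.1745]
(np.float64(-0.20675586162294507), np.float64(0.03792241289446658))
```

View pics/scene10.png

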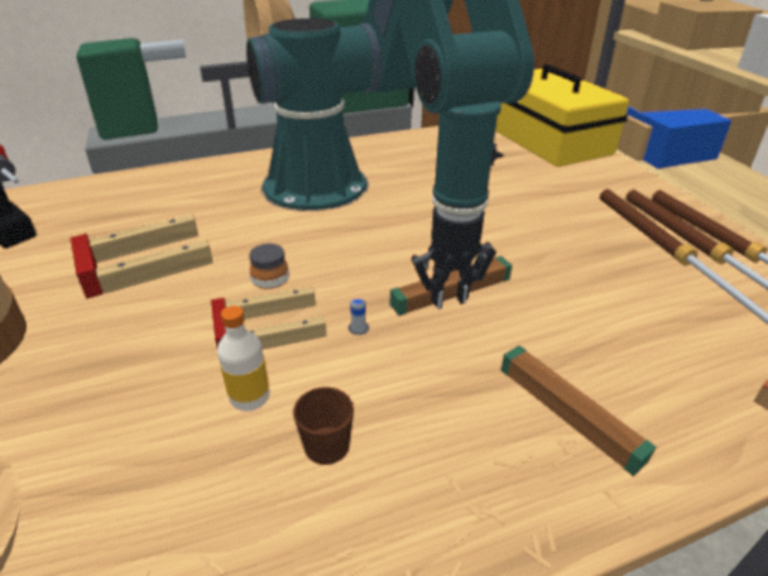

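View pics/wrist10.png

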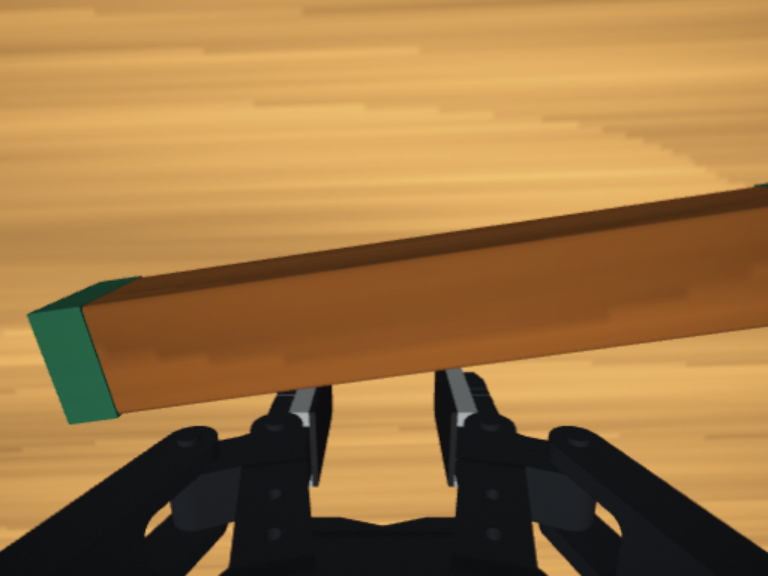

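>>> drive_tool --series '[0, 0.005, 0, 0, 40, 0, 0.01, 0, 0, 40, 0, 0.015, 0, 0, 40, 0, 0.015, 0, 0, 40]'

```text
time: 10.68
tool_pos: [0.4819, 0.0975, -0.0185]
ee_rot: [-0.491, 0.509, 0.491, 0.509]
ft_force: [0.1, 0.7, -0.9]
grip_width: 0.4
```

Run:
```python
from h import *
st(); snap("11",("scene","wrist","top")); print(bay(get_state()["tool_pos"]))
```

```text
10.675 [ 0.4819  0.0975 -0.0185] z ang 1.5349872894752108 F [ 0.1159  0.7345 -0.9493]
(np.float64(-0.20677208685945556), np.float64(0.02396447412275172))
```

View pics/top11.png

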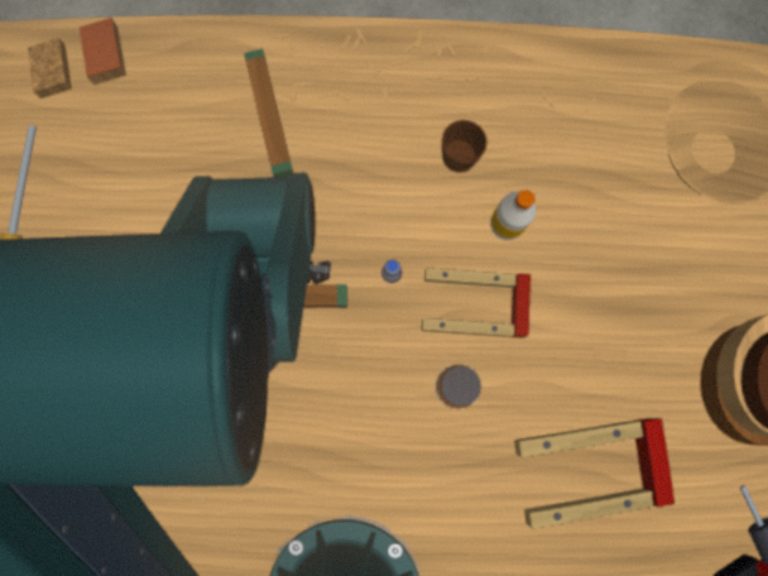

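View pics/wrist11.png

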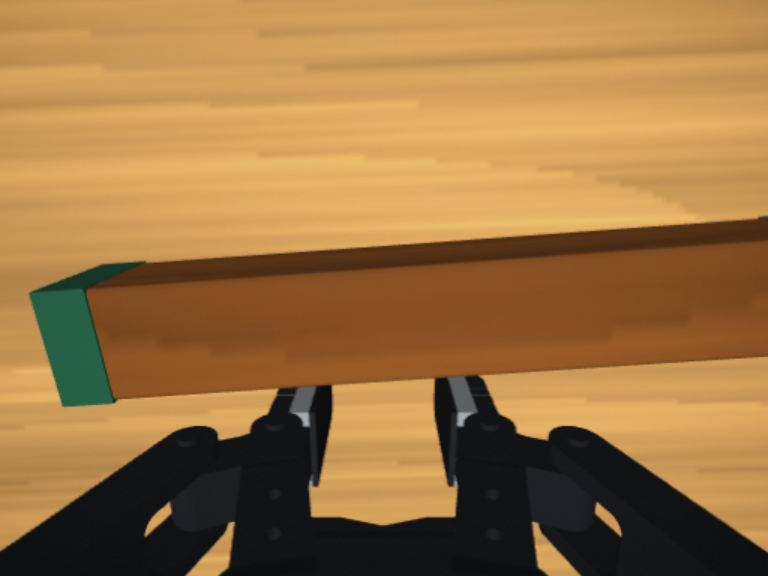

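View pics/scene11.png

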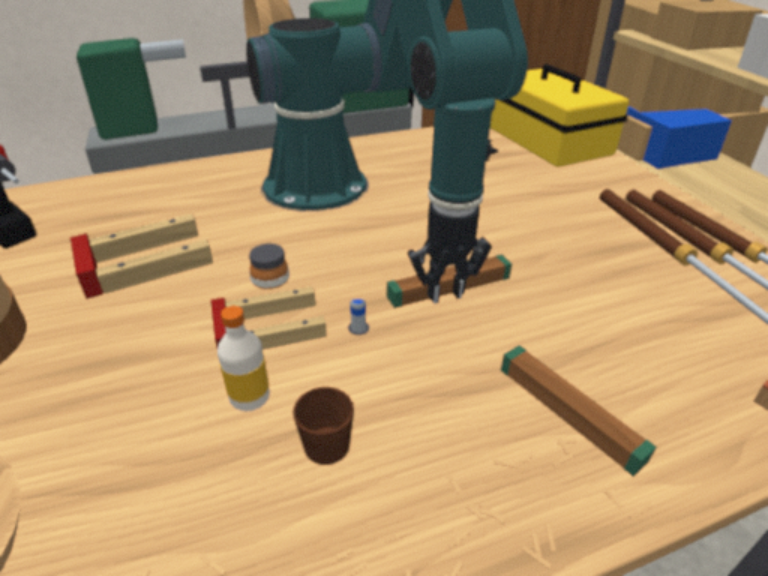

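Run:
```python
from h import *
c=camera_info("top"); q=bp(c,np.array([[347,285],[347.5,305],[306,285],[305,306]])/1.5,.032); print(q); print(bay(q))
w=camera_info("wrist"); q=bp(w,np.array([[85,289],[113,399],[762,355],[764,239]])/1.5,.032); print(bay(q))
```

```text
[[0.4691 0.0089 0.032 ]
 [0.4383 0.0071 0.032 ]
 [0.4673 0.0716 0.032 ]
 [0.4349 0.0716 0.032 ]]
(array([-0.1177, -0.1148, -0.1803, -0.1792]), array([ 0.0135, -0.0172,  0.0095, -0.0229]))
(array([-0.1309, -0.1329, -0.3067, -0.3001]), array([-0.016 ,  0.0151,  0.0021, -0.0288]))
```

>>> drive_tool --series '[0, -0.025, 0, 0, 40, -0.06, -0.025, 0, 0, 20, -0.1, 0, 0.04, 0.18, 0, -0.1, 0.038, 0.09, 0.36, 0, -0.1, 0.038, 0.14, 0.54, 0, -0.1, 0.038, 0.173, 0.72, 0, -0.1, 0.038, 0.173, 0.9, 0, -0.1, 0.038, 0.173, 1.08, 0, -0.1, 0.038, 0.173, 1.26, 0, -0.1, 0.038, 0.173, 1.44, 0]'

```text
time: 12.08
tool_pos: [0.4509, 0.2717, 0.0814]
ee_rot: [-0.032, 0.707, 0.031, 0.706]
ft_force: [0.2, 0.1, 0.3]
grip_width: 0.002
```

>>> drive_tool --series '[0, 0, 0, 0.13, 0, 0.03, 0, 0, 0.13, 0, 0.06, 0, 0, 0.13, 0, 0.075, 0, 0, 0.13, 0, 0.075, 0, 0, 0.13, 0]'

```text
time: 12.7
tool_pos: [0.4503, 0.2713, 0.0057]
ee_rot: [0.012, 0.708, -0.013, 0.706]
ft_force: [0.4, -0.7, 0.5]
grip_width: 0.006
```

Run:
```python
from h import *
st(); snap("12",("scene","wrist","top")); p=get_state()["tool_pos"]; print(bay(p)); print("foot",1.5*pj(camera_info("scene"),[[p[0],p[1],0],[p[0],p[1],.02]]))
```

```text
12.7 [0.4503 0.2713 0.0057] z ang -0.035117179767551875 F [ 0.4456 -0.7229  0.4642]
(np.float64(-0.3801609431708014), np.float64(-0.01292779955375035))
foot [[525.6449 270.3685]
 [527.4756 261.1827]]
```

View pics/top12.png

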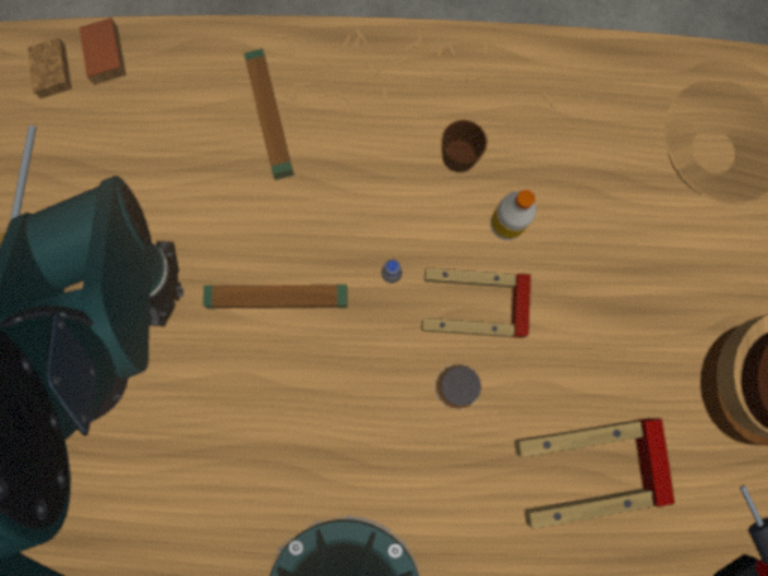

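View pics/wrist12.png

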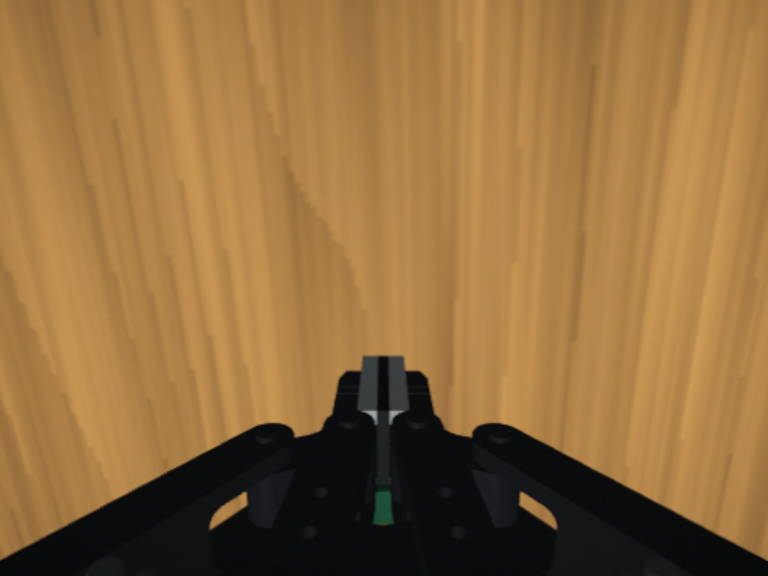

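View pics/scene12.png

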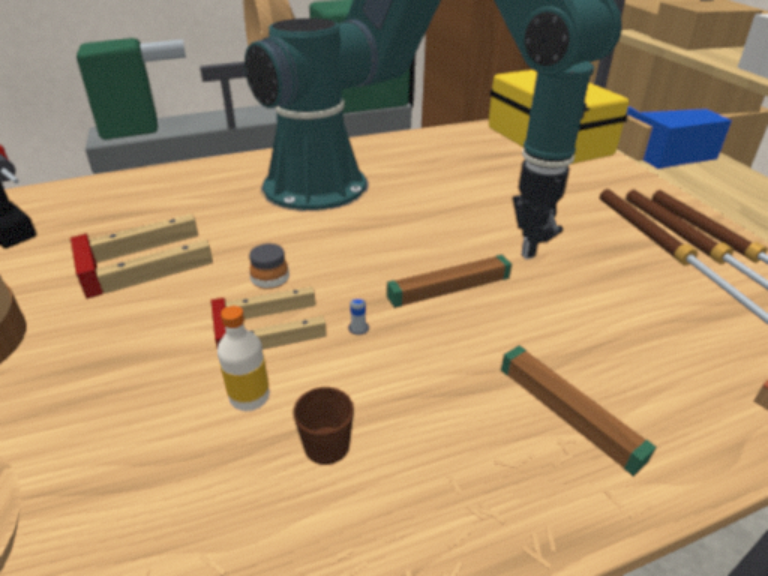

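Run:
```python
from h import *
im=cv2.imread("pics/top12.png")[265:325,190:420]; cv2.imwrite("pics/t12.png",cv2.resize(im,None,fx=3.3,fy=3.3,interpolation=cv2.INTER_CUBIC))
```

```text
(no output)
```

View pics/t12.png

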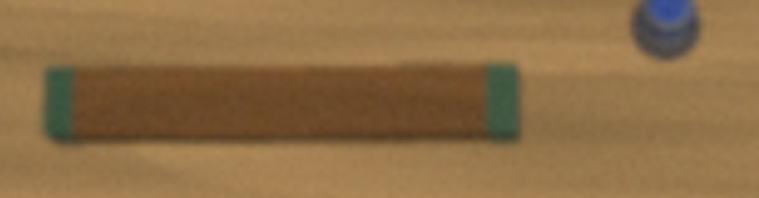

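Run:
```python
from h import *
c=camera_info("top"); q=np.array([[46,67],[518,65],[520,135],[47,135]])/3.3+[190,265]; q=bp(c,q/1.5,.032); x,y=bay(q); print(x,y); d=(q[1]+q[2]-q[0]-q[3])[:2]; print("L",np.linalg.norm(d)/2,"ang",np.arctan2(d@Y,d@X),"c",x.mean(),y.mean())
```

```text
[-0.3378 -0.1178 -0.1146 -0.334 ] [-0.0013  0.0139 -0.0186 -0.0331]
L 0.22020910182819797 ang 0.06748384962730268 c -0.2260664696987882 -0.009740041484241655
```

>>> drive_tool --series '[0.008, 0, 0.003, 0, 15, 0.017, 0, 0.003, 0, 15, 0.017, -0.012, 0.003, 0, 15, 0.017, -0.024, 0.003, 0, 15, 0.017, -0.034, 0.003, 0, 15, 0.017, -0.044, 0.003, 0, 15, 0.017, -0.054, 0.003, 0, 15, 0.017, -0.064, 0.003, 0, 15, 0.017, -0.074, 0.003, 0, 15, 0.017, -0.084, 0.003, 0, 15]'

```text
time: 14.1
tool_pos: [0.4514, 0.1872, -0.0103]
ee_rot: [0.012, 0.707, -0.012, 0.707]
ft_force: [-0.1, 1.9, 1.0]
grip_width: 0.151
```

Run:
```python
from h import *
st(); snap("13",("scene","top")); p=get_state()["tool_pos"]; print(bay(p))
```

```text
14.1 [ 0.4514  0.1872 -0.0103] z ang -0.035009047720398985 F [-0.1433  1.8959  1.0483]
(np.float64(-0.2946910962016503), np.float64(-0.011022533290218512))
```

View pics/top13.png

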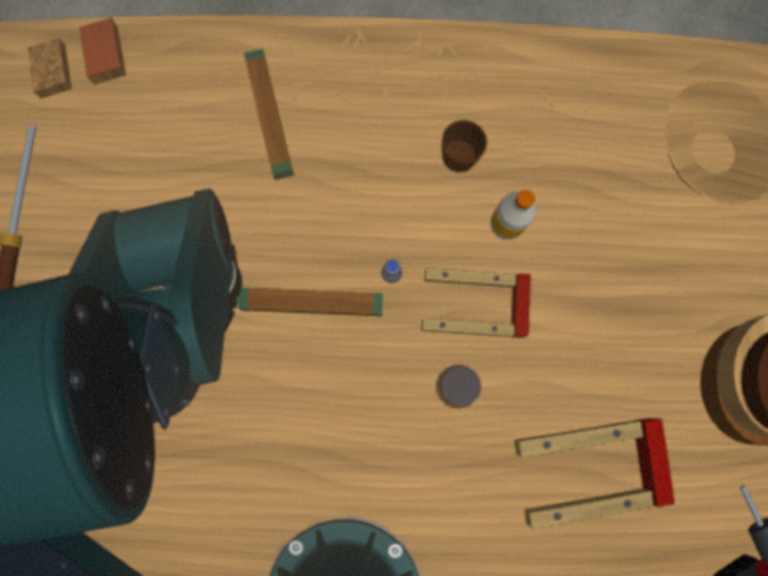

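View pics/scene13.png

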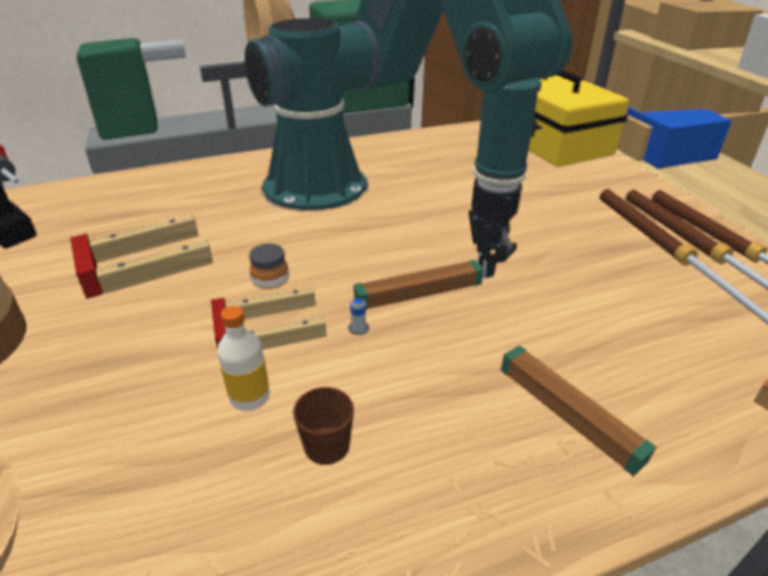

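```bash
cat >> h.py <<'E'
def pose(pts):
    q=bp(camera_info("top"),np.array(pts)/1.5,.032); x,y=bay(q); d=(q[1]+q[2]-q[0]-q[3])[:2]
    print(x,y); print("L",np.linalg.norm(d)/2,"ang",np.arctan2(d@Y,d@X),"c",x.mean(),y.mean())
E
python3 - <<'E'
from h import *
im=cv2.imread("pics/top13.png")[265:335,200:430]; cv2.imwrite("pics/t13.png",cv2.resize(im,None,fx=3.3,fy=3.3,interpolation=cv2.INTER_CUBIC))
E
```

```text
(no output)
```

View pics/t13.png

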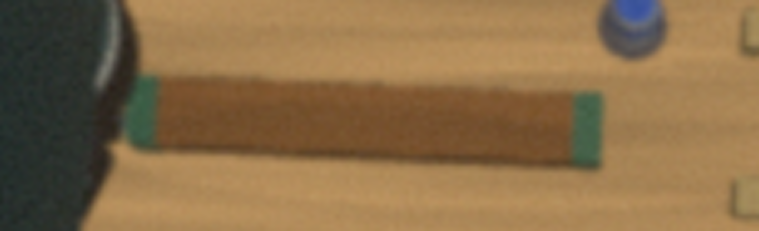

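Run:
```python
from h import *
pose(np.array([[130,76],[602,93],[602,163],[130,147]])/3.3+[200,265])
```

```text
[-0.2822 -0.063  -0.061  -0.2791] [-0.0019  0.0043 -0.0282 -0.035 ]
L 0.2187562868414435 ang 0.029711098194144057 c -0.17131488524874877 -0.015168827908090978
```

>>> drive_tool --series '[0, 0.015, 0, 0, 15, -0.05, 0.015, 0, 0, 0, -0.06, -0.03, -0.03, 0, 0, -0.06, -0.08, -0.059, 0, 0, -0.06, -0.13, -0.059, 0, 0, -0.06, -0.13, -0.059, 0, 0, -0.02, -0.13, -0.059, 0, 0, 0.002, -0.13, -0.059, 0, 0, 0.002, -0.13, -0.059, 0, 0]'

```text
time: 15.32
tool_pos: [0.3869, 0.061, -0.0135]
ee_rot: [0.012, 0.708, -0.012, 0.706]
ft_force: [-0.5, 0.4, 0.7]
grip_width: -0.002
```

Run:
```python
from h import *
st(); snap("14",("scene","top")); p=get_state()["tool_pos"]; print(bay(p))
```

```text
15.325 [ 0.3869  0.061  -0.0135] z ang -0.03388511505034066 F [-0.4809  0.4093  0.7119]
(np.float64(-0.1667157985207651), np.float64(-0.06936744351048227))
```

View pics/top14.png

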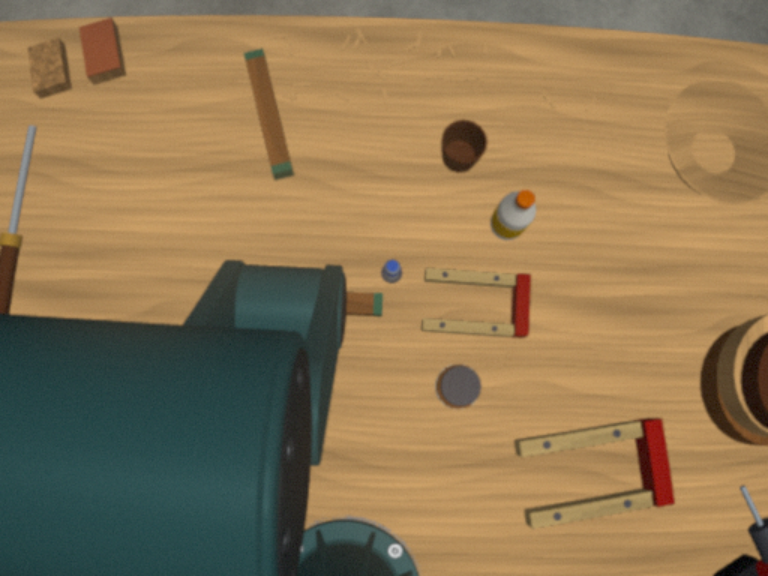

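View pics/scene14.png

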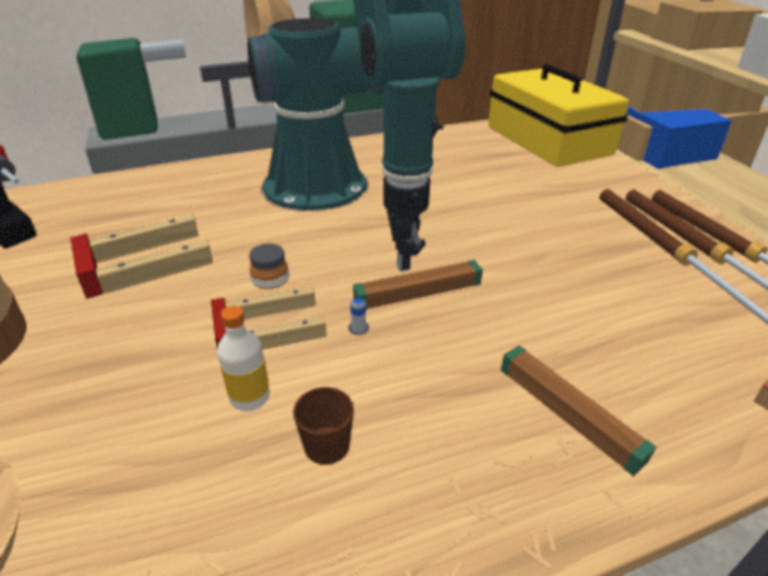

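>>> drive_tool --series '[0, 0, -0.006, -0.18, 0, 0, 0, -0.006, -0.36, 0, 0, 0, -0.006, -0.54, 0, 0, 0, -0.006, -0.72, 0, 0, 0, -0.006, -0.9, 0, 0, 0, -0.006, -1.08, 0, 0, 0, -0.006, -1.26, 0, 0, 0, -0.006, -1.44, 20, 0, 0, -0.006, -1.571, 40, 0, 0, -0.006, -1.571, 40]'

```text
time: 16.68
tool_pos: [0.3828, 0.0604, -0.0115]
ee_rot: [-0.492, 0.508, 0.49, 0.509]
ft_force: [-0.3, 0.0, 0.2]
grip_width: 0.401
```

>>> drive_tool --series '[0.004, 0, 0, 0, 40, 0.005, -0.006, 0, 0, 40, 0.005, -0.012, 0, 0, 40, 0.005, -0.02, 0, 0, 40, 0.005, -0.026, 0, 0, 40, 0.005, -0.03, 0, 0, 40, 0.005, -0.034, 0, 0, 40, 0.005, -0.038, 0, 0, 40]'

```text
time: 17.68
tool_pos: [0.4193, 0.0587, -0.0175]
ee_rot: [-0.491, 0.509, 0.491, 0.508]
ft_force: [-2.5, 0.1, 2.1]
grip_width: 0.398
```

Run:
```python
from h import *
st(); snap("15",("scene","top","wrist")); p=get_state()["tool_pos"]; print(bay(p))
```

```text
17.675 [ 0.4193  0.0587 -0.0175] z ang 1.5360321001276898 F [-2.5227  0.0827  2.129 ]
(np.float64(-0.16581391006506896), np.float64(-0.03756547944931136))
```

View pics/top15.png

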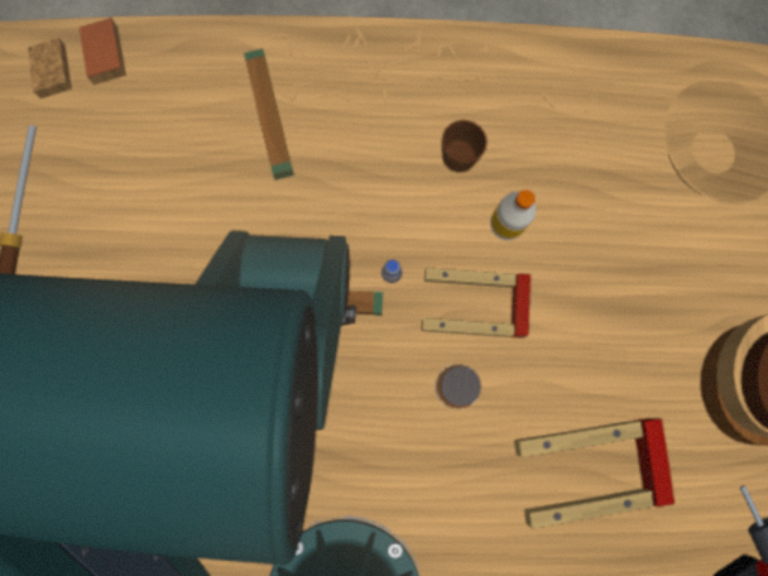

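View pics/scene15.png

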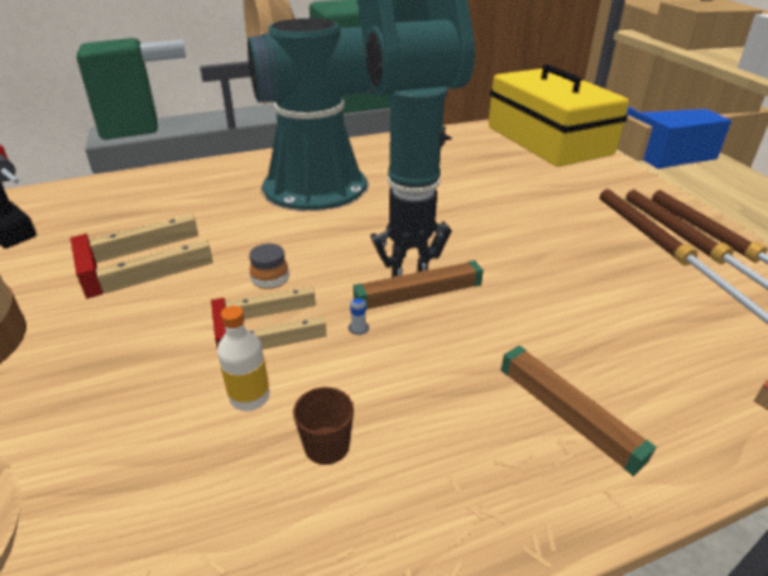

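>>> drive_tool --series '[0, -0.004, 0, 0, 40, 0, -0.007, 0, 0, 40, 0, -0.01, 0, 0, 40, 0, -0.01, 0, 0, 40, 0, 0.02, 0, 0, 40, -0.06, 0.02, 0, 0.0, 20, -0.08, 0.02, 0.05, 0.18, 0, -0.08, 0.0, 0.1, 0.36, 0, -0.08, -0.02, 0.14, 0.54, 0, -0.08, -0.035, 0.145, 0.72, 15]'

```text
time: 19.08
tool_pos: [0.4615, 0.2055, 0.0631]
ee_rot: [-0.284, 0.647, 0.284, 0.649]
ft_force: [-0.3, -0.2, -0.7]
grip_width: 0.147
```

Run:
```python
from h import *
st(); snap("16",("top",)); p=get_state()["tool_pos"]; print(bay(p))
im=cv2.imread("pics/top16.png")[265:335,200:430]; cv2.imwrite("pics/t16.png",cv2.resize(im,None,fx=3.3,fy=3.3,interpolation=cv2.INTER_CUBIC))
```

```text
19.075 [0.4615 0.2055 0.0631] z ang 0.8259029127543852 F [-0.3287 -0.16   -0.6806]
(np.float64(-0.31355166030112275), np.float64(0.0012486506927291208))
```

View pics/t16.png

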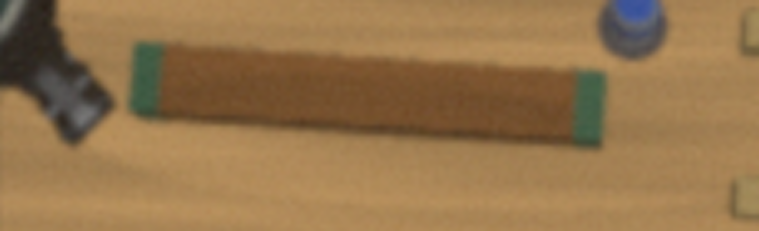

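Run:
```python
from h import *
pose(np.array([[135,44],[604,71],[602,140],[133,113]])/3.3+[200,265])
```

```text
[-0.2813 -0.0627 -0.0616 -0.2792] [ 0.0133  0.0146 -0.0175 -0.0191]
L 0.21809584595885434 ang 0.006634095232439701 c -0.17120932066482863 -0.0021590196436629414
```

>>> drive_tool --series '[0, 0.006, 0.003, 0.18, 15, 0, 0.006, 0.003, 0.36, 15, 0, 0.006, 0.003, 0.54, 15, 0, 0.006, 0.003, 0.72, 15, 0, 0.006, 0.003, 0.861, 15, 0.04, 0.006, 0.003, 0.861, 15, 0.074, 0.006, 0.003, 0.861, 15, 0.074, 0.006, 0.003, 0.861, 15]'

```text
time: 20.12
tool_pos: [0.4546, 0.2075, -0.0132]
ee_rot: [0.01, 0.709, -0.011, 0.705]
ft_force: [-0.5, 0.9, -0.5]
grip_width: 0.149
```

Run:
```python
from h import *
st(); p=get_state()["tool_pos"]; print(bay(p))
```

```text
20.125 [ 0.4546  0.2075 -0.0132] z ang -0.03036510646920706 F [-0.4814  0.901  -0.5142]
(np.float64(-0.3157032601704778), np.float64(-0.007925819547716281))
```

>>> drive_tool --series '[0, -0.01, 0.006, 0, 15, 0, -0.02, 0.006, 0, 15, 0, -0.03, 0.006, 0, 15, 0, -0.04, 0.006, 0, 15, 0, -0.05, 0.006, 0, 15, 0, -0.06, 0.006, 0, 15, 0, -0.07, 0.006, 0, 15, 0, -0.08, 0.006, 0, 15]'

```text
time: 21.12
tool_pos: [0.4606, 0.1279, -0.0115]
ee_rot: [0.011, 0.707, -0.011, 0.707]
ft_force: [0.1, 2.0, 1.8]
grip_width: 0.148
```

Run:
```python
from h import *
st(); snap("17",("top","scene")); p=get_state()["tool_pos"]; print(bay(p))
im=cv2.imread("pics/top17.png")[250:350,300:540]; cv2.imwrite("pics/t17.png",cv2.resize(im,None,fx=3.3,fy=3.3,interpolation=cv2.INTER_CUBIC))
```

```text
21.125 [ 0.4606  0.1279 -0.0115] z ang -0.03203571092487113 F [0.1197 1.9874 1.7584]
(np.float64(-0.23582242363173156), np.float64(0.0004669020829477315))
```

View pics/t17.png

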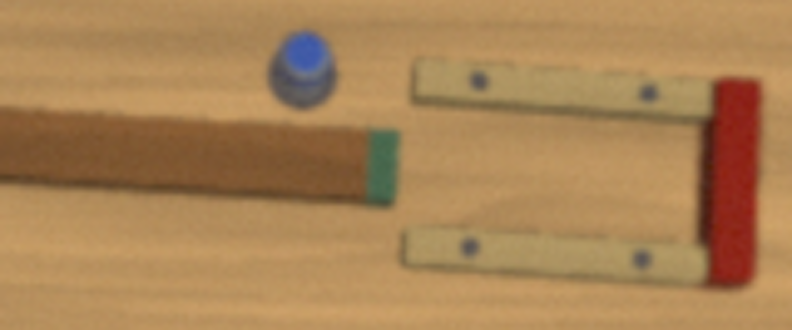

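Centred and aligned, with the nose at the mouth and the post cleared. Pushing on.

>>> drive_tool --series '[0, -0.01, 0, 0, 15, 0, -0.02, 0, 0, 15, 0, -0.03, 0, 0, 15, 0, -0.04, 0, 0, 15, 0, -0.05, 0, 0, 15, 0, -0.06, 0, 0, 15, 0, -0.07, 0, 0, 15, 0, -0.08, 0, 0, 15, 0, -0.09, 0, 0, 15, 0, -0.1, 0, 0, 15]'

```text
time: 22.48
tool_pos: [0.4574, 0.0279, -0.0114]
ee_rot: [0.011, 0.707, -0.011, 0.707]
ft_force: [0.8, 0.0, -1.2]
grip_width: 0.152
```

Run:
```python
from h import *
st(); snap("18",("top","scene")); p=get_state()["tool_pos"]; print(bay(p))
im=cv2.imread("pics/top18.png")[250:350,300:540]; cv2.imwrite("pics/t18.png",cv2.resize(im,None,fx=3.3,fy=3.3,interpolation=cv2.INTER_CUBIC))
```

```text
22.475 [ 0.4574  0.0279 -0.0114] z ang -0.0319728583324943 F [ 0.8103  0.0169 -1.2007]
(np.float64(-0.1360119254565697), np.float64(0.0013297301428141534))
```

View pics/t18.png

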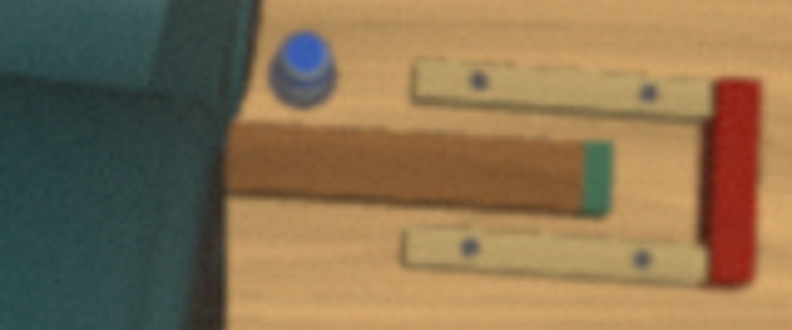

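View pics/scene18.png

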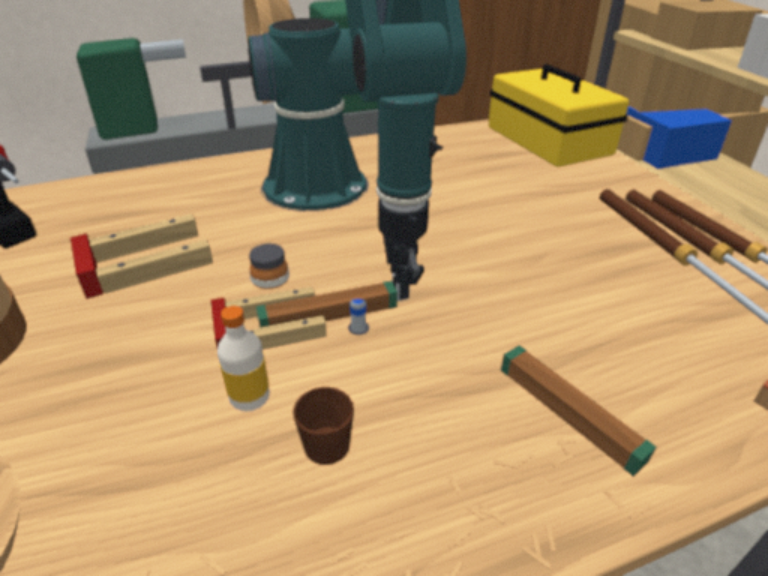

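>>> drive_tool --series '[0, -0.01, 0, 0, 15, 0, -0.02, 0, 0, 15, 0, -0.03, 0, 0, 15, 0, -0.036, 0, 0, 15, 0, -0.039, 0, 0, 15, 0, -0.041, 0, 0, 15, 0, -0.043, 0, 0, 15]'

```text
time: 23.45
tool_pos: [0.4561, -0.0143, -0.0114]
ee_rot: [0.011, 0.707, -0.011, 0.707]
ft_force: [-0.1, 1.3, 1.3]
grip_width: 0.152
```

Run:
```python
from h import *
st(); snap("19",("top",)); p=get_state()["tool_pos"]; print(bay(p))
im=cv2.imread("pics/top19.png")[250:350,300:540]; cv2.imwrite("pics/t19.png",cv2.resize(im,None,fx=3.3,fy=3.3,interpolation=cv2.INTER_CUBIC))
```

```text
23.45 [ 0.4561 -0.0143 -0.0114] z ang -0.03185609785391157 F [-0.056   1.3257  1.2971]
(np.float64(-0.0938982858898068), np.float64(0.001278217159136269))
```

View pics/t19.png

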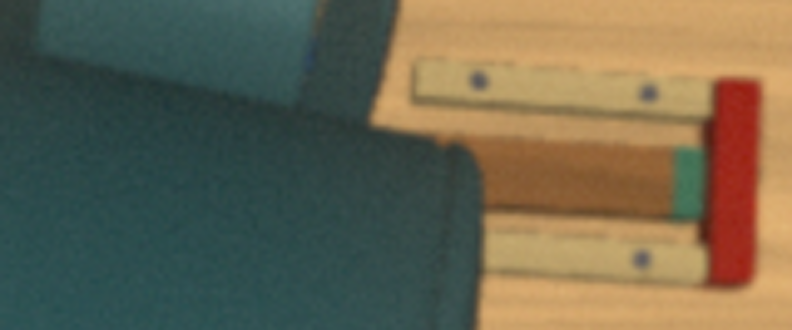

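>>> drive_tool --series '[0, -0.001, 0, 0, 15, 0, -0.002, 0, 0, 15]'

```text
time: 23.75
tool_pos: [0.456, -0.0163, -0.0114]
ee_rot: [0.011, 0.707, -0.011, 0.707]
ft_force: [0.0, 1.7, 0.8]
grip_width: 0.149
```

>>> drive_tool --series '[0, -0.001, 0, 0, 15, 0, -0.002, 0, 0, 15]'

```text
time: 24.0
tool_pos: [0.456, -0.0178, -0.0114]
ee_rot: [0.012, 0.707, -0.011, 0.707]
ft_force: [1.5, 11.0, 2.6]
grip_width: 0.151
```

The force jumped to 11 N, so the blank is against the stop. I'll back off, lift and check.

>>> drive_tool --series '[0, 0.01, 0, 0, 15, 0, 0.04, 0, 0, 15, -0.04, 0.06, 0, 0, 15, -0.1, 0.1, 0, 0, 15, -0.12, 0.16, 0, 0, 15, -0.12, 0.22, 0, 0, 15, -0.12, 0.26, 0, 0, 15, -0.12, 0.28, 0, 0, 15, -0.12, 0.28, 0, 0, 15, -0.12, 0.28, 0, 0, 15]'

```text
time: 25.25
tool_pos: [0.4645, 0.2601, 0.1081]
ee_rot: [0.011, 0.707, -0.012, 0.707]
ft_force: [-0.6, 0.0, 0.5]
grip_width: 0.152
```

Run:
```python
from h import *
st(); snap("20",("top","scene"))
im=cv2.imread("pics/top20.png")[250:350,300:540]; cv2.imwrite("pics/t20.png",cv2.resize(im,None,fx=3.3,fy=3.3,interpolation=cv2.INTER_CUBIC))
c=camera_info("top")
for n in("glue","wax","cup","blank"): 
    for r in landmark_of(n,"top")[:3]: print(n,r["score"],bp(c,[r["uv"]],0)[0], bay(bp(c,[r["uv"]],0)[0]))
```

```text
25.25 [0.4645 0.2601 0.1081] z ang -0.03238764825913802 F [-0.6449  0.0064  0.5037]
glue 0.62 [ 0.5856 -0.2453  0.    ] (np.float64(0.1322613139112783), np.float64(0.1387952043081))
wax 0.59 [ 0.3202 -0.1624  0.    ] (np.float64(0.058626725899557836), np.float64(-0.12935120038629455))
cup 0.65 [ 0.6932 -0.1669  0.    ] (np.float64(0.050108021890577725), np.float64(0.24362274623100363))
blank 0.93 [ 0.462  -0.1277  0.    ] (np.float64(0.0189796818895596), np.float64(0.01116877125714356))
blank 0.75 [0.7548 0.1505 0.    ] (np.float64(-0.26925953866347496), np.float64(0.29406215120582724))
```

View pics/t20.png

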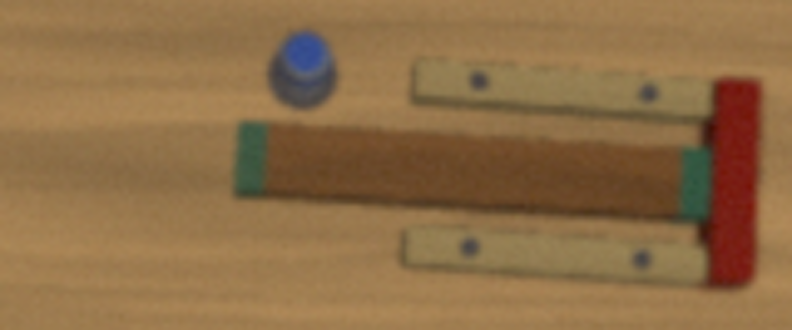

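View pics/scene20.png

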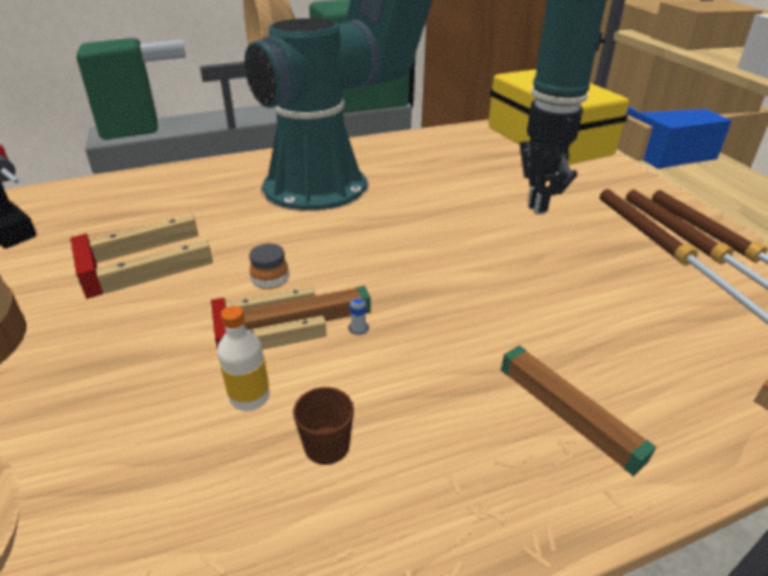

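Run:
```python
from h import *
pose(np.array([[237,122],[711,148],[710,219],[234,192]])/3.3+[300,250])
job_done(); print(get_state()["time"])
```

```text
[-0.0797  0.1413  0.1418 -0.079 ] [ 0.0129  0.0145 -0.0188 -0.0198]
L 0.22088787894877276 ang 0.005949903199546769 c 0.03107380927351293 -0.0028064131851618847
the job is handed in; nothing more can be done
the job is handed in; nothing more can be done
```

The blank is home against the red stop in the smaller bay, and I handed the job in at about 25 s of the 54 s allowed. `job_done()` gives no verdict, so what follows is from my own last checks.

**What I did:**
1. I pushed the blank's side with the part-open fingers, turning it in line with the bay in front of the post.
2. I pushed its outer end, which left it about 15 mm towards -y, then nudged it back from the other side.
3. I pushed the end in until the force jumped from about 2 N to 11 N at the stop, then backed off and lifted clear.

**Last checks, from the top camera after the hand was clear:**

| Check | Measured | Allowed |
|---|---|---|
| Blank x in the bay | 31 mm | 24 to 36 mm |
| Blank y in the bay | -3 mm | ±20 mm |
| Angle to the bay | 0.006 rad | under 0.16 rad |
| Wrist force, hand clear | under 1 N | touching nothing |

By eye, the blank lay flat in every view. The bottle, jar and cup look unmoved: the network's positions for them differ by 5 to 10 mm from the start, about its own scatter, and the arm never came near them.

**What disagreed:**
- **Finger height:** The fingertips were about 25 to 40 mm higher than the tool reading and `tcp_to_tips` implied, so my first push passed over the blank without touching it. After that I set the height from the camera pictures, with the wrist force as a check.
- **Blank position:** The network put the blank's origin about 12 mm off in x and 14 mm off in y from my corner measurement. I trusted the corners, because they gave the blank's length as 221 mm against the true 220 mm and agreed with the 11 N contact.

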